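Clamp a border tile: firm, then an eighth of a turn

TASK

Slide the long border tile, lying flat along the middle of the clamp's bed, in under the screw foot until its end is against the back stop. Then tighten the black knob clockwise until it suddenly turns hard, give it an eighth of a turn more and no further, or the tile may crack, and let go. Leave the other things on the bench as they are.

Things in the scene. Friction and masses are not known exactly. Their poses are not given: they have to be found in the camera images.
- clamp: Fixed grey bench clamp. Origin on the table top under the vertical screw axis; x points along the bed into the throat. The bed is a level rail 40 mm wide, centred on y = 0, top 18 mm above the table, from x = -97 mm to the back stop at x = +28 mm. Foot plates 90 mm wide (y), 6 mm high at x = -90 to -60 and +15 to +65 mm.
- back_stop (a point): Foot of the clamp's back stop, on the bed top: an upright face 46 mm wide across the end of the bed, facing back along it. Same axes as the clamp.
- jaw_front (a point): Front end of the top of the clamp's arm, which reaches from the column out over the bed: 36 mm wide, from 52 to 72 mm above the table, ending at x = -19 mm of the clamp. The throat under it is open in front and at both sides.
- clamp_knob: Black T-bar hand knob on the screw. Turning it clockwise seen from above lowers the foot 3 mm per rad. It starts 1.3 to 2.6 rad short of the firm point, where the foot bears on the tile; until there it turns at about 0.04 N m, from there the torque climbs within 0.08 rad to 0.3 N m and stays at that. Let go, it springs back those 0.08 rad at most. Origin: centre of its underside, 85 mm above the table.
- knob_grip (a point): Where to grip the knob: on the screw axis, 14 mm above the knob's underside. The bar is 54 mm long along this point's x, 14 mm thick in y and 26 mm high; its ends are alike. Below it are 13 mm of free space, but for the 12 mm screw on the axis, down to the arm.
- clamp_load (a joint): How far the knob's screw has been turned past the firm point, rad: 0 until the foot bears on the tile and the resistance has jumped to 0.3 N m, then it grows one for one with every further clockwise turn of the knob (0.785 = an eighth of a turn). It holds its value when the knob is let go.
- foot_face (a point): Centre of the underside of the clamp's round steel foot (24 mm across), on the screw axis below the arm. At the start its gap to the bed is 3.9 to 7.8 mm more than the tile's thickness.
- border_tile: The long border tile: terracotta with a white glazed top, 160 (x) x 50 (y) x 12 (z) mm, about 0.2 kg. Origin at the centre of its underside; its two ends are alike. It starts flat on a green cutting mat 3 mm thick (x 370 to 690, y -450 to -125 mm in the world).
- half_tile: Short border tile, 80 x 50 x 12 mm, white glazed top, a bystander.
- square_tile: Square tile, 98 x 98 x 12 mm, white glazed top, a bystander.
- knife: Utility knife, 150 mm long, 26 mm wide, 14 mm high, a bystander.
- jar: Closed jar, 56 mm across, 75 mm high, a bystander.
- tape: Roll of tape, 80 mm across, 24 mm high, lying flat, a bystander.
- sanding_block: Cork sanding block, 90 x 60 x 32 mm, a bystander.
- brush: Brush lying flat, a bystander.
There are look-alikes about, which are no part of the job. Of the things that look like the clamp, the larger one is meant.

How it is judged (in metres and radians):
On the way, in this order (a step that is already met when the one before it is completed fails the run):
1. the long border tile lies flat on the bed, under the foot and against the back stop, the screw not yet under load (x of border_tile in the frame of clamp between -0.06 and -0.044 m and y of border_tile in the frame of clamp between -0.009 and 0.009 m and z of border_tile in the frame of clamp between 0.014 and 0.022 m and angle between the x axis of border_tile and the x axis of clamp, either way round below 0.14 rad and angle between border_tile's own z axis and vertical below 0.07 rad and value of joint clamp_load below 0.1 rad), for 0.2 s.
2. the knob has been tightened to the firm point with the tile in the clamp (x of border_tile in the frame of clamp between -0.06 and -0.044 m and y of border_tile in the frame of clamp between -0.009 and 0.009 m and z of border_tile in the frame of clamp between 0.014 and 0.022 m and angle between the x axis of border_tile and the x axis of clamp, either way round below 0.14 rad and angle between border_tile's own z axis and vertical below 0.07 rad and value of joint clamp_load above 0.12 rad), for 0.05 s.
At the end, for the whole second after the job is handed in: The border tile lies at rest on the bed, its end within 8 mm of the back stop, within 9 mm of the bed's middle line and 8 degrees of its direction, with the foot down on it, and the knob has been left 0.48 to 1.05 rad (aim: an eighth of a turn, 0.785) past the firm point (x of border_tile in the frame of clamp between -0.06 and -0.044 m and y of border_tile in the frame of clamp between -0.009 and 0.009 m and z of border_tile in the frame of clamp between 0.014 and 0.022 m and angle between the x axis of border_tile and the x axis of clamp, either way round below 0.14 rad and angle between border_tile's own z axis and vertical below 0.07 rad and value of joint clamp_load between 0.48 and 1.05 rad and z of foot_face in the frame of clamp below 0.0325 m and linear speed of border_tile below 0.01 m/s); the robot touches nothing.
It fails at once if the screw is overtightened (more than 1.2 rad past the firm point) and the tile cracks (value of joint clamp_load above 1.2 rad).
It fails at once if another thing on the bench is displaced by more than 30 mm (distance of any of half_tile, square_tile, knife, jar, tape, sanding_block, brush from where it was at the start of the episode above 0.03 m).
It also fails if it takes over 58 s, if anything falls off the work surface, if the arm or the gripper's body presses on something with over 40 N, if the wrist force passes 120 N, or if a joint passes its speed limit or range.

ROBOT

A 6-joint arm with a two-finger parallel gripper is mounted at the origin on the work surface. World frame = base frame: x ahead of the robot, y to its left, z up, the work surface at z = 0. Lengths are in mm, angles in rad, forces in N, time in s.
With the tool pointing down it reaches from about 350 to 875 mm from the base axis. Payload 4.2 kg.
Tool frame: the origin (TCP) lies on the mounting face of the last link; the fingertips stand 173 mm ahead of it and the grasp point (between the pads) lies grip_point_offset ahead of it (grip_point_offset is the distance from the TCP to the grasp point, in mm); z points along the fingers, y is the line along which they close (so a half turn about z gives the same grasp; the last joint's range is limited). The gripper opens to 85 mm and grips with 20 to 120 N. Pads are 22 mm wide; open, the fingers measure 114 mm over their backs; the gripper's body (76 mm by 85 mm) begins 54 mm behind the grasp point. The pads swing forward as they close: fully open they stand 13 mm farther back than shut.
Start: joints at [-0.878, 0.385, 0.008, 0, -1.194, -0.259], TCP at [262.714, -567.082, 404.712] pointing down, gripper open.
Joint ranges: [-3.14, 3.14], [-1.21, 2.06], [-1.07, 1.41], [-3.16, 2.05], [-2.99, -0.16], [-3.1, 3.1]. Speed limits (rad/s): [2.79, 2.79, 3.14, 3.14, 3.14, 3.14].

INTERFACE

Orientations are given as a unit quaternion [x, y, z, w].
In Python, from bench import read_state, get_image, job_done, recognise, place_of, grip_point_offset gives the robot as it stands. The module is installed in compiled form; this text tells all that it offers.
- The arm moves only by the tool carry_out, never from a script. Its arguments are lists of equal length, an entry for each row: "slide": the shift along the tool's x, y, z in m, a list of three; "roll": the turn about the tool's z in degrees; "claw": the finger opening in m, from 0 to 0.0854. A call has 1 to 8 rows; each row is the pose to reach, as a shift and turn from the pose commanded when the call began, along the tool's axes at that moment; what a row does not reach only later rows make up. A row lasts 1/8 s, in which the tool goes at most 62.5 mm and 10.7 degrees, less where a joint would pass 70% of its speed; a pose out of reach is approached as far as the arm can. A call with a gripper value outside its range is refused whole. The fingers move at their own pace and stop on an object; the grip force is fixed at half the most. Time passes only in rows, so rows that repeat a pose let the fingers close. It gives the time, the measured TCP pose, the force, the opening and the grip force at its end, in the units of the state.
- read_state(): the state, without advancing time (a new reading comes with each control period).
- get_image(name): name is "scene" or "top" or "wrist"; returns a dict with "img" (480x640x3 uint8, red, green, blue), "z_map" (480x640 float32, mm along the optical axis (not along the pixel's ray), 0 where there is no reading), "mtx" (3x3 intrinsics, pixels), "world_from_camera" (4x4, takes a point from camera to world coordinates); the wrist camera has in their place "T_tool_cam" (4x4, takes a point from camera to tool coordinates, whose origin is the TCP and whose axes are the flange's). Camera axes: x right, y up, looking along -z (the intrinsics and any distortion apply to the point x, -y, -z); pixel columns grow to the right and rows downward; lengths in mm; the calibration is good to about 2 mm. A picture is of the moment at which its call begins: read the wrist's pose just before it.
- job_done(): hands the job in; it is judged then, once.
Trained networks look in a picture, given as the dict that the camera call returned (one of the last four; its "shot" number tells which), for a name from the list of things; names that differ only in an ending like _2 or _b are one class to them, and where a whole thing is asked for, a point or a joint stands for the part that bears it (a point fixed in the world has none). Each returns a list of dicts, best first, with "conf" (0 to 1); they miss things now and then, are a little off and sometimes report something else, mostly with a low value. They report only what shows in the picture. A call takes as long as a camera call. They do not tell look-alikes from the thing itself.
- recognise(picture, thing): "at" ([column, row] in pixels, amid what is visible of it).
- place_of(picture, thing): "at" ([column, row] in pixels: a listed point, or the origin of a listed thing).
The state is a dict: "clock": time; "joints": joint angles; "joint_vel": joint speeds; "joint_efforts": joint torques, N m; "position": TCP position; "ee_rot": TCP orientation; "contact_force": force on the tool from outside, world axes, zero at the start; "wrist_torque": the same for the moment, N m; "gripper_width": finger opening in mm; "grasp_force": force on a finger pad.
Only numpy, scipy, OpenCV 4.12 (cv2) and the standard library are available. Lean on these libraries where they do the work, as an engineer would, in place of code of your own. Each camera call takes 0.05 s, during which the arm holds its last target. There are 200 camera calls.

## Working session

There is one attempt and no reset: what is moved stays moved. The work goes in short steps, Python scripts to look and compute and a tool call to move; the robot and the scene stay as the last step left them, time stands still between calls to the robot, and variables do not carry over. Pictures are saved under pics/ and viewed, at most 10 in all, crops included, and the job is handed in when it is done.

Besides the shell and the picture viewer there is one more tool, called after ">>>" as name(argument=value, ...) on one line, values as JSON. carry_out: Moves the arm, as the interface text tells. Its arguments: {"type":"object","properties":{"slide":{"type":"array"},"roll":{"type":"array"},"claw":{"type":"array"}},"required":["slide","roll","claw"]}

```bash
mkdir -p pics; cat > h.py <<'E'
import numpy as np, cv2
from bench import *
from scipy.spatial.transform import Rotation as R
def pose(s):
    T=np.eye(4);T[:3,:3]=R.from_quat(s['ee_rot']).as_matrix();T[:3,3]=s['position'];return T
def shot(n):
    s=read_state();p=get_image(n)
    p['W']=p['world_from_camera'] if n!='wrist' else pose(s)@np.array(p['T_tool_cam'])
    return p
def rays(p,px):
    px=np.array(px,float).reshape(-1,2);K=np.array(p['mtx'])
    return np.c_[(px[:,0]-K[0,2])/K[0,0],-(px[:,1]-K[1,2])/K[1,1],-np.ones(len(px))]
def atz(p,px,z):
    d=rays(p,px)@p['W'][:3,:3].T;o=p['W'][:3,3];return o+d*((z-o[2])/d[:,2])[:,None]
def cloud(p):
    v,u=np.mgrid[:480,:640];d=rays(p,np.c_[u.ravel(),v.ravel()])*p['z_map'].reshape(-1,1)
    return (d@p['W'][:3,:3].T+p['W'][:3,3]).reshape(480,640,3)
def save(p,n): cv2.imwrite('pics/'+n,p['img'][:,:,::-1])
E
python3 - <<'E'
from h import *
np.set_printoptions(precision=1,suppress=True)
s=read_state();print(s,grip_point_offset() if callable(grip_point_offset) else grip_point_offset)
for n in ['scene','top']:
    p=shot(n);save(p,n+'0.png');C=cloud(p);print(n,[k for k in p])
    for t,z in [('border_tile',3),('clamp',0),('clamp_knob',85),('knob_grip',99),('back_stop',18),('jaw_front',72),('half_tile',3)]:
        for r in place_of(p,t)[:4]:
            print(t,r['conf'],r['at'],atz(p,r['at'],z)[0])
E
```

```text
{'clock': 0.0, 'joints': array([-0.9,  0.4,  0. , -0. , -1.2, -0.3]), 'joint_vel': array([ 0.,  0., -0., -0., -0.,  0.]), 'joint_efforts': array([ -0. , -39.2,  18.8,   4.2,  -0. ,  -0. ]), 'position': array([ 262.6, -566.9,  403.6]), 'ee_rot': array([-0.2,  1. ,  0. , -0. ]), 'contact_force': array([ 0.5, -0.7,  0.8]), 'wrist_torque': array([0. , 0. , 0.1]), 'grasp_force': 0.0, 'gripper_width': 85.17102843533739} 154.70000000000002
scene ['img', 'z_map', 'mtx', 'world_from_camera', 'shot', 'W']
border_tile 0.8 [194.4, 238.2] [ 529.  -297.5    3. ]
clamp 0.82 [344.0, 295.8] [571.2  93.    0. ]
clamp 0.63 [252.7, 166.2] [ 252.5 -257.3    0. ]
clamp_knob 0.52 [350.9, 284.0] [589.1 108.5  85. ]
clamp_knob 0.47 [249.8, 154.7] [ 294.2 -239.7   85. ]
knob_grip 0.61 [250.4, 153.6] [ 303.4 -232.8   99. ]
knob_grip 0.6 [347.6, 269.2] [564.6  93.7  99. ]
knob_grip 0.59 [475.6, 320.2] [603.  365.1  99. ]
back_stop 0.85 [359.0, 294.0] [567.1 125.5  18. ]
back_stop 0.7 [321.3, 376.6] [774.3 102.5  18. ]
back_stop 0.68 [262.5, 168.4] [ 268.5 -220.7   18. ]
jaw_front 0.93 [247.2, 156.8] [ 291.1 -24
[... 182 characters left out ...]
ile 0.82 [479.7, 248.9] [ 543.5 -304.2    3. ]
clamp 0.8 [292.1, 232.4] [572.2  94.5   0. ]
clamp 0.47 [277.6, 228.4] [580.4 125.7   0. ]
clamp_knob 0.56 [468.4, 385.0] [ 275.1 -244.2   85. ]
clamp_knob 0.53 [285.7, 221.3] [577.8 102.5  85. ]
knob_grip 0.52 [288.6, 219.5] [578.4  96.   99. ]
knob_grip 0.43 [466.2, 385.8] [ 275.3 -235.7   99. ]
back_stop 0.77 [275.1, 230.3] [572.6 129.2  18. ]
back_stop 0.55 [451.7, 385.7] [ 264.9 -231.9   18. ]
back_stop 0.48 [297.9, 146.6] [758.   86.2  18. ]
back_stop 0.37 [367.5, 151.2] [750.6 -64.4  18. ]
jaw_front 0.8 [297.1, 220.1] [583.5  81.   72. ]
jaw_front 0.76 [470.1, 380.4] [ 281.8 -251.8   72. ]
half_tile 0.66 [368.6, 153.3] [751.5 -68.4   3. ]
```

View pics/top0.png

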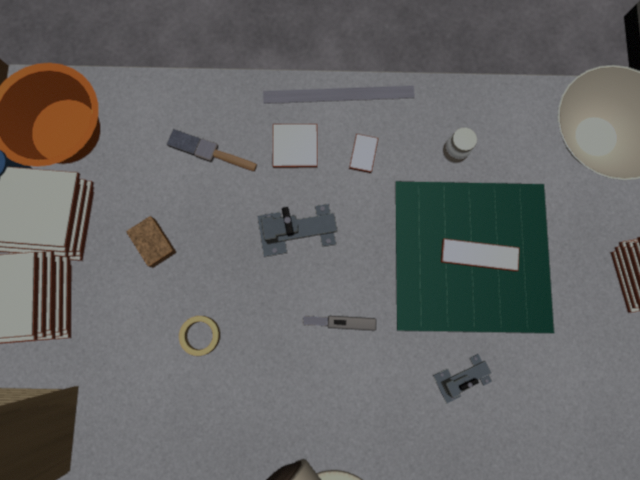

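View pics/scene0.png

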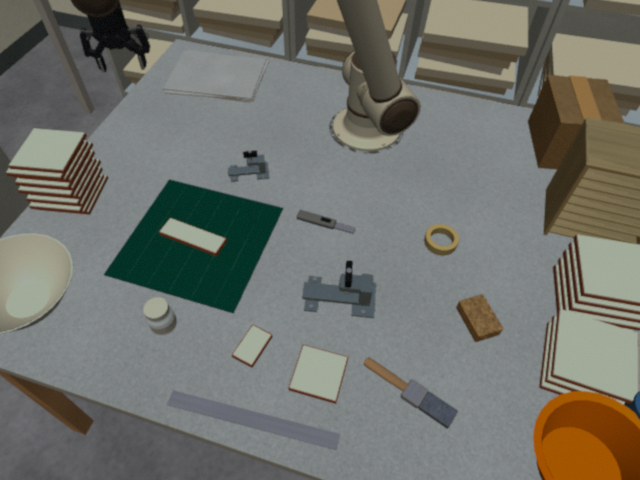

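```bash
python3 - <<'E'
from h import *
np.set_printoptions(precision=1,suppress=True)
p=shot('top');C=cloud(p);I=p['img'].astype(int)
X,Y,Z=C[...,0],C[...,1],C[...,2]
def rect(m,n):
    P=C[m][:,:2].astype(np.float32);r=cv2.minAreaRect(P);print(n,len(P),r,np.median(C[m],0), cv2.boxPoints(r).ravel())
m=(abs(X-540)<120)&(abs(Y+300)<120)&(Z>9)&(Z<25)
nn,l,st,c=cv2.connectedComponentsWithStats(m.astype(np.uint8))
for i in range(1,nn):
    if st[i,4]>80: rect(l==i,'tile')
b=(abs(X-575)<90)&(abs(Y-80)<160)
for lo,hi,n in [(100,125,'knob'),(60,82,'arm'),(12,26,'bed')]:
    m=b&(Z>lo)&(Z<hi)
    nn,l,st,c=cv2.connectedComponentsWithStats(m.astype(np.uint8))
    for i in range(1,nn):
        if st[i,4]>30: rect(l==i,n)
E
```

```text
tile 1832 ((529.6478881835938, -301.83941650390625), (161.40057373046875, 50.69623565673828), 84.15728759765625) [ 529.3 -300.6   15.1] [ 496.2 -379.5  546.6 -384.7  563.1 -224.1  512.6 -219. ]
knob 207 ((574.167724609375, 97.42859649658203), (54.045597076416016, 13.94415283203125), 13.317667961120605) [573.   97.  109.9] [546.3  98.  549.5  84.4 602.1  96.9 598.9 110.4]
arm 481 ((568.7113037109375, 127.14483642578125), (46.33390426635742, 45.29410934448242), 10.874836921691895) [566.9 129.4  71.3] [541.7 145.  550.2 100.5 595.7 109.3 587.2 153.8]
arm 96 ((576.041748046875, 84.8640365600586), (35.03434371948242, 11.250329971313477), 12.873176574707031) [575.7  85.1  71.2] [557.7  86.4 560.2  75.5 594.4  83.3 591.9  94.3]
bed 807 ((580.4658203125, 64.33518981933594), (41.46257400512695, 126.38482666015625), 11.928725242614746) [581.8  47.6  17.5] [547.1 121.9 573.2  -1.8 613.8   6.8 587.7 130.4]
```

The top view shows the long tile at about (480, 254), the large clamp at (297, 228) and its knob at (287, 221). The small look-alike clamp is at (463, 378). The scene view agrees with this layout. Next I work out the approach to the tile.

```bash
cat >> h.py <<'E'
def plan(x,y,z,yaw_y=None):
    """shift (m, tool axes) and roll (deg) to bring TCP to x,y,z with tool y along yaw_y deg (mod 180)"""
    s=read_state();T=pose(s);d=T[:3,:3].T@(np.array([x,y,z])-T[:3,3])/1000
    ty=np.degrees(np.arctan2(T[1,1],T[0,1]))
    r=0 if yaw_y is None else -((yaw_y-ty+90)%180-90)
    print('clock',s['clock'],'tool',T[:3,3].round(1),'ty',round(ty,2),'z',T[:3,2].round(3),'slide',d.round(4),'roll',round(r,2),'j6',round(s['joints'][5],3),'F',np.round(s['contact_force'],1),'w',round(s['gripper_width'],1),'g',round(s['grasp_force'],1))
E
python3 -c "
from h import *
plan(526.6,-331.7,330,174.2)
plan(526.6,-331.7,230,174.2)"
```

```text
clock 0.85 tool [ 262.7 -567.1  404.7] ty 114.85 z [ 0. -0. -1.] slide [-0.3384  0.1027  0.0747] roll -59.35 j6 -0.259 F [ 0.2 -0.5 -0.4] w 84.9 g 0.0
clock 0.85 tool [ 262.7 -567.1  404.7] ty 114.85 z [ 0. -0. -1.] slide [-0.3384  0.1027  0.1747] roll -59.35 j6 -0.259 F [ 0.2 -0.5 -0.4] w 84.9 g 0.0
```

>>> carry_out(slide=[[-0.05,0.015,0.01],[-0.1,0.03,0.02],[-0.15,0.045,0.033],[-0.2,0.06,0.044],[-0.25,0.076,0.055],[-0.3,0.09,0.066],[-0.3384,0.1027,0.0747],[-0.3384,0.1027,0.0747]], roll=[-8,-16,-24,-32,-40,-50,-59.4,-59.4], claw=[0.085,0.085,0.085,0.085,0.085,0.085,0.075,0.075])

```text
clock: 1.85
position: [528.4, -329.6, 328.9]
ee_rot: [-0.672, 0.74, 0.001, -0.0]
contact_force: [0.5, -1.0, 0.7]
gripper_width: 75.0
grasp_force: 0.0
```

```bash
python3 - <<'E'
from h import *
np.set_printoptions(precision=1,suppress=True)
plan(526.6,-331.7,230,174.2)
p=shot('wrist');save(p,'w1.png');C=cloud(p);Z=C[...,2]
m=(Z>9)&(Z<25)
nn,l,st,c=cv2.connectedComponentsWithStats(m.astype(np.uint8))
for i in range(1,nn):
    if st[i,4]>300: r=cv2.minAreaRect(C[l==i][:,:2].astype(np.float32));print(r,np.median(C[l==i],0))
E
```

```text
clock 1.85 tool [ 528.4 -329.6  328.9] ty 174.48 z [-0.  0. -1.] slide [0.  0.  0.1] roll 0.28 j6 0.202 F [ 0.5 -1.   0.7] w 75.0 g 0.0
((529.039794921875, -299.92144775390625), (160.176513671875, 50.120426177978516), 84.03955841064453) [ 528.4 -309.4   14.6]
((280.4487609863281, -262.2947082519531), (29.047216415405273, 101.6350326538086), 23.88101577758789) [ 284.1 -270.    11.3]
((744.8579711914062, -266.28460693359375), (24.781837463378906, 55.691978454589844), 33.653507232666016) [ 736.1 -271.7   17.4]
((379.6890563964844, -59.275272369384766), (45.650386810302734, 19.224843978881836), 84.87783813476562) [379.2 -60.5  13.1]
((752.1228637695312, -76.39745330810547), (12.895557403564453, 67.71329498291016), 79.24214935302734) [755.7 -78.   11.4]
```

View pics/w1.png

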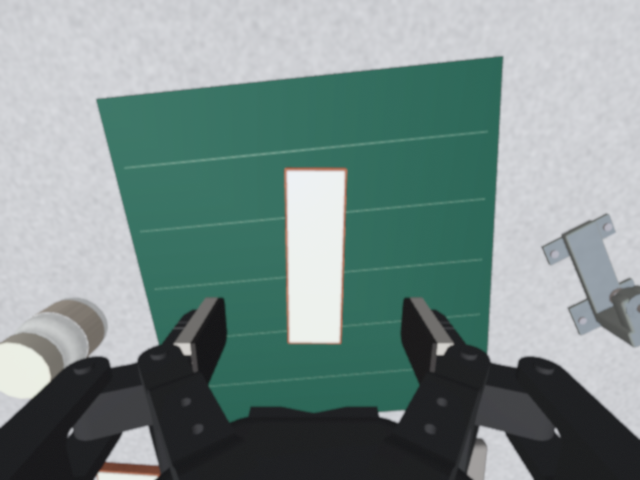

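The wrist view shows the tile at about (315, 255) between the fingers, so the alignment is good. I descend.

>>> carry_out(slide=[[0,0.002,0.05],[0,0.002,0.1],[0,0.002,0.13],[0,0.002,0.144],[0,0.002,0.144],[0,0.002,0.144]], roll=[0,0.3,0.3,0.3,0.3,0.3], claw=[0.064,0.064,0.064,0.064,0.064,0.064])

```text
clock: 2.65
position: [525.1, -332.0, 187.7]
ee_rot: [-0.669, 0.743, -0.001, 0.001]
contact_force: [0.2, -0.2, 0.7]
gripper_width: 64.1
grasp_force: 0.0
```

>>> carry_out(slide=[[0,0,0.003],[0,0,0.003],[0,0,0.003]], roll=[0,0,0], claw=[0.06,0.06,0.06])

```text
clock: 3.02
position: [524.7, -331.4, 183.4]
ee_rot: [-0.669, 0.743, -0.0, 0.0]
contact_force: [0.8, 0.2, -0.5]
gripper_width: 60.0
grasp_force: 0.0
```

>>> carry_out(slide=[[0,0,0.003],[0,0,0.006],[0,0,0.006],[0,0,0.006]], roll=[0,0,0,0], claw=[0.06,0.06,0.06,0.06])

```text
clock: 3.52
position: [524.6, -331.5, 176.9]
ee_rot: [-0.669, 0.743, 0.0, -0.0]
contact_force: [-0.0, 0.9, 0.4]
gripper_width: 60.2
grasp_force: 0.0
```

>>> carry_out(slide=[[0,0,0],[0,0,0],[0,0,0],[0,0,0],[0,0,0]], roll=[0,0,0,0,0], claw=[0.04,0.04,0.04,0.04,0.04])

```text
clock: 4.15
position: [525.0, -331.5, 177.7]
ee_rot: [-0.669, 0.743, -0.001, 0.0]
contact_force: [0.1, 1.1, 5.8]
gripper_width: 48.2
grasp_force: 62.5
```

>>> carry_out(slide=[[0,0,-0.03],[0,0,-0.07],[0,0,-0.08],[0,0,-0.08],[0,0,-0.08]], roll=[0,0,0,0,0], claw=[0.04,0.04,0.04,0.04,0.04])

```text
clock: 4.78
position: [523.9, -331.2, 254.9]
ee_rot: [-0.669, 0.744, 0.002, -0.001]
contact_force: [-0.9, 0.4, -2.8]
gripper_width: 48.1
grasp_force: 62.6
```

```bash
python3 - <<'E'
from h import *
plan(602.4,-39.6,240,191.8)
p=shot('wrist')
T=pose(read_state());C=cloud(p);P=(C-T[:3,3])@T[:3,:3]
I=p['img'].astype(int);m=(I.min(2)>170)&(P[...,2]>155)&(P[...,2]<172+8)&(abs(P[...,1])<40)&(p['z_map']>0)
nn,l,st,c=cv2.connectedComponentsWithStats(m.astype(np.uint8))
i=1+np.argmax(st[1:,4]);Q=P[l==i]
print(len(Q),cv2.minAreaRect(Q[:,:2].astype(np.float32)),cv2.boxPoints(cv2.minAreaRect(Q[:,:2].astype(np.float32))).round(1).tolist())
A=np.c_[Q[:,:2],np.ones(len(Q))];print('z=ax+by+c',np.linalg.lstsq(A,Q[:,2],rcond=None)[0])
E
```

```text
clock 4.775 tool [ 523.9 -331.2  254.9] ty 173.92 z [-0.004  0.002 -1.   ] slide [-0.2982 -0.0473  0.0152] roll -17.88 j6 0.198 F [-0.9  0.4 -2.8] w 48.1 g 62.6
21590 ((-1.3247947692871094, 0.7761516571044922), (95.36056518554688, 46.46060562133789), 0.5201130509376526) [[-49.20000076293945, 23.600000381469727], [-48.79999923706055, -22.899999618530273], [46.599998474121094, -22.0], [46.099998474121094, 24.399999618530273]]
z=ax+by+c [-4.21055939e-03 -1.51688593e-03  1.63181368e+02]
```

```bash
python3 - <<'E'
from h import *
p=shot('wrist');save(p,'w2.png')
T=pose(read_state());C=cloud(p);P=(C-T[:3,3])@T[:3,:3]
print(np.array(p['T_tool_cam']).round(2))
for v in range(0,480,40): print(v,P[v,318].round(0),p['img'][v,318])
E
```

```text
[[-0.    0.96  0.28 72.13]
 [ 1.    0.    0.    0.78]
 [ 0.    0.28 -0.96 31.64]
 [ 0.    0.    0.    1.  ]]
0 [147.   4. 256.] [182 183 187]
40 [127.   4. 256.] [185 186 190]
80 [106.   4. 253.] [38 88 75]
120 [ 84.   4. 252.] [38 88 75]
160 [ 60.   4. 252.] [38 89 75]
200 [ 35.   4. 253.] [64 78 64]
240 [ 35.   3. 163.] [215 218 216]
280 [ 18.   3. 163.] [215 218 215]
320 [ -0.   3. 162.] [214 218 214]
360 [-21.   3. 164.] [214 218 213]
400 [-42.   3. 163.] [214 217 212]
440 [11.  2. 91.] [24 25 26]
```

View pics/w2.png

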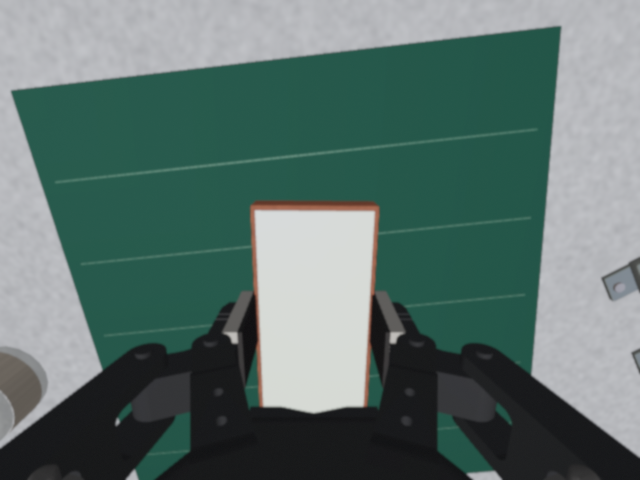

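>>> carry_out(slide=[[-0.05,-0.008,0.0],[-0.1,-0.016,0],[-0.15,-0.024,0],[-0.2,-0.032,0],[-0.25,-0.04,0.005],[-0.29,-0.046,0.01],[-0.298,-0.047,0.015],[-0.298,-0.047,0.015]], roll=[-3,-6,-9,-12,-15,-17.9,-17.9,-17.9], claw=[0.04,0.04,0.04,0.04,0.04,0.04,0.04,0.04])

```text
clock: 5.88
position: [602.4, -39.9, 240.7]
ee_rot: [0.776, -0.63, -0.001, 0.001]
contact_force: [-0.0, 0.2, -1.7]
gripper_width: 47.8
grasp_force: 62.6
```

```bash
cat > t.py <<'E'
from h import *
import sys
O=np.array([573.9,97.4]);u=np.array([-.2045,.9789]);v=np.array([-u[1],u[0]])
def tile(lo,hi):
    p=shot('top');C=cloud(p);I=p['img'].astype(int)
    m=(C[...,2]>lo)&(C[...,2]<hi)&(I.min(2)>140)&(abs(C[...,0]-590)<80)&(C[...,1]>-170)&(C[...,1]<100)
    nn,l,st,c=cv2.connectedComponentsWithStats(m.astype(np.uint8))
    for i in range(1,nn):
        if st[i,4]>60:
            Q=C[l==i];q=np.c_[(Q[:,:2]-O)@u,(Q[:,:2]-O)@v]
            r=cv2.minAreaRect(q.astype(np.float32));print('tile in clamp',np.round(r[0],1),np.round(r[1],1),round(r[2],2),'x',np.percentile(q[:,0],[1,99]).round(1),'z',np.median(Q[:,2]).round(1))
    return p
a=float(sys.argv[1]);z=float(sys.argv[2])
plan(*(O+a*u),z,191.8)
p=tile(float(sys.argv[3]),float(sys.argv[4]))
if len(sys.argv)>5:
    s=shot('scene');im=s['img'][215:345,270:430,::-1];cv2.imwrite('pics/'+sys.argv[5],np.hstack([cv2.resize(im,None,fx=2.5,fy=2.5,interpolation=2),cv2.resize(p['img'][180:310,230:390,::-1],None,fx=2.5,fy=2.5)]))
E
python3 t.py -140 194 60 100 s3.png
```

```text
clock 5.875 tool [602.4 -39.9 240.7] ty -168.12 z [-0.003 -0.    -1.   ] slide [-0.0002 -0.0003  0.0467] roll 0.08 j6 0.006 F [-0.   0.2 -1.7] w 47.8 g 62.6
tile in clamp [-81.4  -0.3] [98.  44.4] 0.14 x [-127.4  -33.3] z 77.8
```

View pics/s3.png

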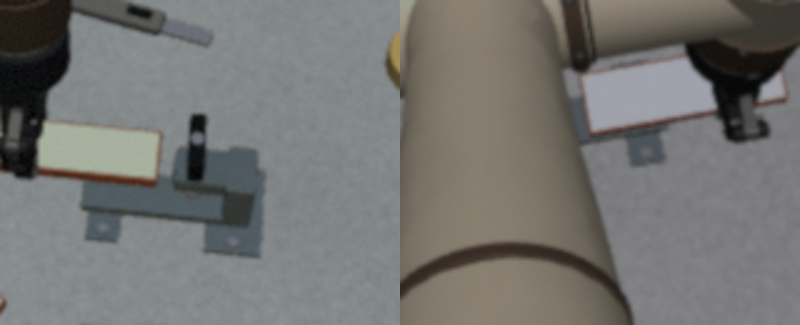

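The crops show the tile level, in line with the bed and short of the arm. I lower it and then slide it in.

>>> carry_out(slide=[[0,0,0.02],[0,0,0.038],[0,0,0.044],[0,0,0.045],[0,0,0.045]], roll=[0,0,0,0,0], claw=[0.04,0.04,0.04,0.04,0.04])

```text
clock: 6.6
position: [603.0, -40.4, 197.8]
ee_rot: [0.776, -0.63, 0.001, -0.0]
contact_force: [-0.1, 0.5, -2.2]
gripper_width: 47.5
grasp_force: 62.5
```

>>> carry_out(slide=[[-0.01,0,0],[-0.02,0,0],[-0.03,0,0],[-0.04,0,0],[-0.046,0,0],[-0.05,0,0],[-0.05,0,0],[-0.05,0,0]], roll=[0,0,0,0,0,0,0,0], claw=[0.04,0.04,0.04,0.04,0.04,0.04,0.04,0.04])

```text
clock: 7.6
position: [592.5, 8.7, 197.0]
ee_rot: [0.776, -0.63, 0.0, 0.0]
contact_force: [0.5, 1.4, -3.0]
gripper_width: 48.0
grasp_force: 62.5
```

>>> carry_out(slide=[[0,0,0.0015],[0,0,0.003],[0,0,0.003]], roll=[0,0,0], claw=[0.04,0.04,0.04])

```text
clock: 7.98
position: [592.4, 8.7, 193.8]
ee_rot: [0.776, -0.63, -0.0, 0.0]
contact_force: [0.1, -0.8, -2.6]
gripper_width: 48.1
grasp_force: 62.5
```

>>> carry_out(slide=[[-0.002,0,0],[-0.004,0,0],[-0.006,0,0],[-0.006,0,0]], roll=[0,0,0,0], claw=[0.04,0.04,0.04,0.04])

```text
clock: 8.48
position: [591.2, 15.0, 194.1]
ee_rot: [0.776, -0.63, 0.0, -0.0]
contact_force: [-1.3, 0.5, -2.3]
gripper_width: 48.3
grasp_force: 62.5
```

```bash
python3 t.py -84 193 24 45
```

```text
clock 8.475 tool [591.2  15.  194.1] ty -168.13 z [ 0.  0. -1.] slide [-0.0002  0.0001  0.0011] roll 0.07 j6 -0.092 F [-1.3  0.5 -2.3] w 48.3 g 62.5
tile in clamp [-32.3   0.3] [75.4 40.7] 0.23 x [-68.1   1.1] z 31.1
tile in clamp [-121.7    9.6] [24.1 19.1] 79.25 x [-130.3 -110.4] z 31.6
```

>>> carry_out(slide=[[-0.0015,0,0.001],[-0.003,0,0.001],[-0.003,0,0.001]], roll=[0,0,0], claw=[0.04,0.04,0.04])

```text
clock: 8.9
position: [590.7, 17.0, 193.1]
ee_rot: [0.776, -0.63, 0.0, 0.0]
contact_force: [0.5, -5.1, -1.7]
gripper_width: 48.3
grasp_force: 62.6
```

>>> carry_out(slide=[[0,0,0.001],[0,0,0.001],[0,0,0.001],[0,0,0.001],[0,0,0.001]], roll=[0,0,0,0,0], claw=[0.04,0.055,0.065,0.065,0.065])

```text
clock: 9.52
position: [590.7, 17.9, 192.0]
ee_rot: [0.776, -0.63, 0.0, -0.0]
contact_force: [-0.3, -1.7, -0.5]
gripper_width: 64.7
grasp_force: 0.0
```

>>> carry_out(slide=[[0,0,-0.02],[0,0,-0.06],[0.03,0,-0.12],[0.06,0,-0.17],[0.06,0,-0.17],[0.06,0,-0.17]], roll=[0,0,0,0,0,0], claw=[0.065,0.065,0.065,0.065,0.065,0.065])

```text
clock: 10.28
position: [602.4, -41.1, 361.5]
ee_rot: [0.776, -0.631, -0.001, -0.0]
contact_force: [-0.1, 0.7, -0.3]
gripper_width: 64.8
grasp_force: 0.0
```

```bash
python3 t.py -84 193 24 45 s4.png
```

```text
clock 10.275 tool [602.4 -41.1 361.5] ty -168.19 z [-0.001  0.001 -1.   ] slide [-0.0573 -0.0005  0.1686] roll 0.01 j6 0.007 F [-0.1  0.7 -0.3] w 64.8 g 0.0
tile in clamp [-74.7  -0.6] [ 43.7 108.1] 89.37 x [-127.3  -22.6] z 30.0
```

View pics/s4.png

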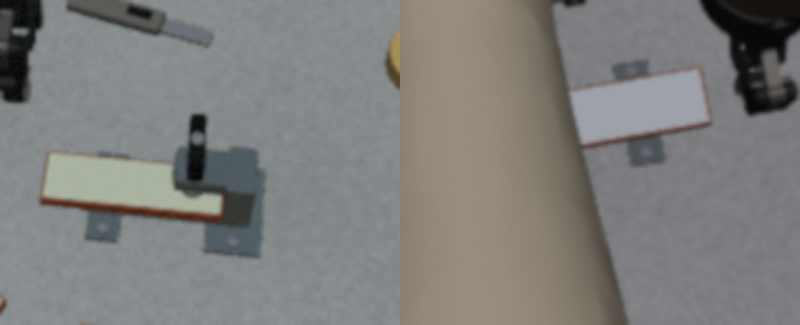

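```bash
python3 -c "
from h import *
plan(573.9,97.4,330,283.3)"
```

```text
clock 10.375 tool [602.5 -40.6 360.3] ty -168.12 z [-0.003 -0.    -1.   ] slide [-0.1409 -0.0005  0.0303] roll 88.58 j6 0.007 F [ 0.1 -0.3 -0.4] w 65.0 g 0.0
```

>>> carry_out(slide=[[-0.02,0,0],[-0.04,0,0],[-0.06,0,0],[-0.08,0,0],[-0.1,0,0.01],[-0.12,0,0.02],[-0.141,-0.0005,0.03],[-0.141,-0.0005,0.03]], roll=[-10.5,-21,-31.5,-42,-52.5,-63,-73.5,-84], claw=[0.065,0.065,0.065,0.06,0.05,0.05,0.05,0.05])

```text
clock: 11.38
position: [573.6, 98.9, 329.3]
ee_rot: [0.998, 0.056, -0.003, 0.001]
contact_force: [0.4, -0.3, 0.1]
gripper_width: 50.1
grasp_force: 0.0
```

>>> carry_out(slide=[[0,0,0],[0,0,0],[0,0,0]], roll=[-7.4,-7.4,-7.4], claw=[0.05,0.05,0.05])

```text
clock: 11.75
position: [574.3, 97.3, 331.2]
ee_rot: [0.993, 0.115, -0.001, 0.0]
contact_force: [0.2, -0.7, 0.5]
gripper_width: 49.7
grasp_force: 0.0
```

```bash
python3 - <<'E'
from h import *
plan(573.9,97.4,256,283.3)
p=shot('wrist');save(p,'w5.png');C=cloud(p);Z=C[...,2]
m=(Z>103)&(Z<120)&(abs(C[...,0]-574)<60)&(abs(C[...,1]-97)<60)
r=cv2.minAreaRect(C[m][:,:2].astype(np.float32));print(m.sum(),r,np.median(C[m],0))
E
```

```text
clock 11.75 tool [574.3  97.3 331.2] ty -76.82 z [-0.001 -0.001 -1.   ] slide [-0.0002 -0.0002  0.0752] roll -0.12 j6 1.355 F [ 0.2 -0.7  0.5] w 49.7 g 0.0
2037 ((574.0277099609375, 99.2406234741211), (54.105491638183594, 13.85367202758789), 12.774505615234375) [576.7898486   99.68259535 110.08505253]
```

View pics/w5.png

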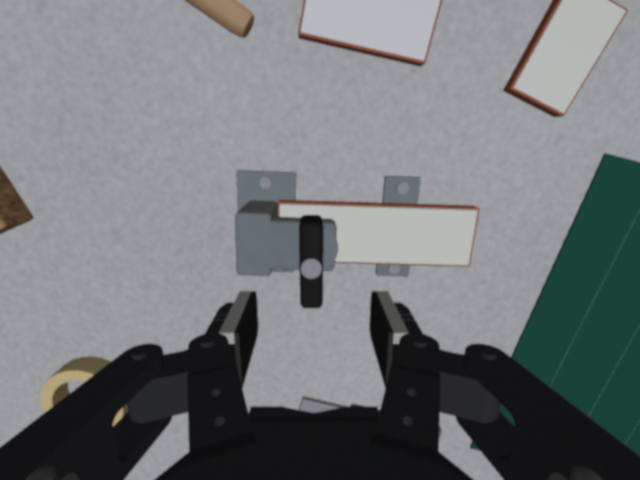

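The tile sits against the stop, and the knob is centred between the fingers at about (312, 262). I descend and grip it.

>>> carry_out(slide=[[0,-0.001,0.03],[0,-0.001,0.06],[0,-0.001,0.075],[0,-0.001,0.075],[0,-0.001,0.075]], roll=[0,0,0,0,0], claw=[0.04,0.04,0.04,0.04,0.04])

```text
clock: 12.42
position: [574.8, 98.2, 258.1]
ee_rot: [0.993, 0.115, 0.001, -0.0]
contact_force: [0.8, -1.0, 0.3]
gripper_width: 40.2
grasp_force: 0.0
```

>>> carry_out(slide=[[0,0,0],[0,0,0],[0,0,0],[0,0,0],[0,0,0]], roll=[0,0,0,0,0], claw=[0.022,0.01,0.005,0.005,0.005])

```text
clock: 13.05
position: [574.4, 98.6, 258.3]
ee_rot: [0.993, 0.116, 0.001, -0.0]
contact_force: [-2.0, 3.1, 5.7]
gripper_width: 13.1
grasp_force: 59.1
```

```bash
cat > k.py <<'E'
from h import *
q=[]
for i in range(1):
    s=read_state();T=pose(s);print('clk',round(s['clock'],2),'tq',np.round(s['wrist_torque'],3),'F',np.round(s['contact_force'],1),'ty',round(np.degrees(np.arctan2(T[1,1],T[0,1])),2),'j6',round(s['joints'][5],4),'e6',round(s['joint_efforts'][5],3),T[:3,3].round(1),s['gripper_width'].round(1),s['grasp_force'])
E
python3 k.py
```

```text
Traceback (most recent call last):
  File "k.py", line 4, in <module>
    s=read_state();T=pose(s);print('clk',round(s['clock'],2),'tq',np.round(s['wrist_torque'],3),'F',np.round(s['contact_force'],1),'ty',round(np.degrees(np.arctan2(T[1,1],T[0,1])),2),'j6',round(s['joints'][5],4),'e6',round(s['joint_efforts'][5],3),T[:3,3].round(1),s['gripper_width'].round(1),s['grasp_force'])
                                                                                                                                                                                                                                                                         ^^^^^^^^^^^^^^^^^^^^^^^^
AttributeError: 'float' object has no attribute 'round'
```

```bash
sed -i "s/s\['gripper_width'\].round(1)/round(s['gripper_width'],1)/" k.py; python3 k.py
```

```text
clk 13.05 tq [ 0.85   0.718 -0.048] F [-2.   3.1  5.7] ty -76.71 j6 1.3552 e6 -0.004 [574.4  98.6 258.3] 13.1 59.05138671398163
```

>>> carry_out(slide=[[0,0,0],[0,0,0],[0,0,0],[0,0,0]], roll=[7,14,21,21], claw=[0.005,0.005,0.005,0.005])

```text
clock: 13.55
position: [574.4, 98.6, 258.3]
ee_rot: [0.998, -0.068, 0.001, -0.001]
contact_force: [-2.4, 3.0, 5.4]
gripper_width: 12.9
grasp_force: 59.3
```

```bash
python3 k.py
```

```text
clk 13.55 tq [ 0.85   0.751 -0.017] F [-2.4  3.   5.4] ty -97.75 j6 0.988 e6 -0.139 [574.4  98.6 258.3] 12.9 59.276604652404785
```

>>> carry_out(slide=[[0,0,0],[0,0,0],[0,0,0],[0,0,0],[0,0,0],[0,0,0]], roll=[8,16,24,32,40,46], claw=[0.005,0.005,0.005,0.005,0.005,0.005])

```text
clock: 14.3
position: [574.4, 98.7, 258.3]
ee_rot: [0.891, -0.453, 0.001, -0.001]
contact_force: [-2.6, 3.1, 5.5]
gripper_width: 13.0
grasp_force: 59.3
```

```bash
python3 k.py
```

```text
clk 14.3 tq [0.991 0.778 0.036] F [-2.6  3.1  5.5] ty -143.91 j6 0.1823 e6 0.466 [574.4  98.7 258.3] 13.0 59.28180813789368
```

>>> carry_out(slide=[[0,0,0],[0,0,0]], roll=[6,12], claw=[0.005,0.005])

```text
clock: 14.55
position: [574.4, 98.7, 258.3]
ee_rot: [0.839, -0.544, 0.0, -0.001]
contact_force: [-2.4, 3.6, 5.3]
gripper_width: 12.7
grasp_force: 59.3
```

```bash
python3 k.py
```

```text
clk 14.55 tq [1.024 0.801 0.02 ] F [-2.4  3.6  5.3] ty -155.9 j6 -0.027 e6 0.508 [574.4  98.7 258.3] 12.7 59.27911698818207
```

>>> carry_out(slide=[[0,0,0],[0,0,0]], roll=[6,12], claw=[0.005,0.005])

```text
clock: 14.8
position: [574.4, 98.7, 258.3]
ee_rot: [0.778, -0.629, 0.0, -0.001]
contact_force: [-1.5, 3.1, 6.7]
gripper_width: 13.1
grasp_force: 59.3
```

```bash
python3 k.py
```

```text
clk 14.8 tq [0.973 0.831 0.076] F [-1.5  3.1  6.7] ty -167.9 j6 -0.2364 e6 0.507 [574.4  98.7 258.3] 13.1 59.296247363090515
```

>>> carry_out(slide=[[0,0,0],[0,0,0]], roll=[6,12], claw=[0.005,0.005])

```text
clock: 15.05
position: [574.4, 98.8, 258.4]
ee_rot: [0.708, -0.706, 0.0, -0.001]
contact_force: [-3.3, 3.7, 6.3]
gripper_width: 12.8
grasp_force: 59.4
```

```bash
python3 k.py
```

```text
clk 15.05 tq [1.043 0.907 0.453] F [-3.3  3.7  6.3] ty -179.79 j6 -0.4445 e6 0.054 [574.4  98.8 258.4] 12.8 59.383875131607056
```

The knob has gone firm: the torque jumped within the last 12° step. I add 40° more.

>>> carry_out(slide=[[0,0,0],[0,0,0],[0,0,0],[0,0,0],[0,0,0],[0,0,0],[0,0,0],[0,0,0]], roll=[6,12,18,24,30,36,40,40], claw=[0.005,0.005,0.005,0.005,0.005,0.005,0.005,0.005])

```text
clock: 16.05
position: [574.5, 98.8, 258.3]
ee_rot: [-0.426, 0.905, -0.0, 0.001]
contact_force: [-2.1, 2.9, 6.5]
gripper_width: 12.8
grasp_force: 59.4
```

```bash
python3 k.py
```

```text
clk 16.05 tq [1.083 0.841 0.308] F [-2.1  2.9  6.5] ty 140.37 j6 -1.1398 e6 -0.425 [574.5  98.8 258.3] 12.8 59.39777076244354
```

>>> carry_out(slide=[[0,0,0],[0,0,0],[0,0,0],[0,0,0]], roll=[0,0,0,0], claw=[0.03,0.045,0.045,0.045])

```text
clock: 16.55
position: [574.3, 97.8, 256.8]
ee_rot: [-0.424, 0.905, -0.0, -0.0]
contact_force: [-0.3, 0.2, 0.3]
gripper_width: 44.5
grasp_force: 0.0
```

>>> carry_out(slide=[[0,0,-0.03],[0,0,-0.07],[0,0,-0.11],[0,0,-0.11],[0,0,-0.11]], roll=[0,0,0,0,0], claw=[0.045,0.045,0.045,0.045,0.045])

```text
clock: 17.18
position: [573.9, 97.9, 366.5]
ee_rot: [-0.424, 0.905, 0.0, -0.0]
contact_force: [0.0, -0.2, -0.1]
gripper_width: 45.1
grasp_force: 0.0
```

```bash
python3 - <<'E'
from h import *
plan(573.9,97.4,256,None)
p=shot('wrist');save(p,'w6.png');C=cloud(p);Z=C[...,2]
m=(Z>95)&(Z<120)&(abs(C[...,0]-574)<60)&(abs(C[...,1]-97)<60)
r=cv2.minAreaRect(C[m][:,:2].astype(np.float32));print(m.sum(),r,np.median(C[m],0))
m=(Z>24)&(Z<40)&(abs(C[...,0]-590)<60)&(abs(C[...,1]-40)<110)
r=cv2.minAreaRect(C[m][:,:2].astype(np.float32));print(m.sum(),r,np.median(C[m],0))
E
```

```text
clock 17.175 tool [573.9  97.9 366.5] ty 140.24 z [-0.001  0.    -1.   ] slide [ 0.0003 -0.0004  0.1105] roll 0 j6 -1.141 F [ 0.  -0.2 -0.1] w 45.1 g 0.0
1557 ((573.8948974609375, 98.97400665283203), (53.72534942626953, 14.001445770263672), 55.82704544067383) [572.18230047  96.61248834 110.07321518]
8631 ((581.5917358398438, 58.65966033935547), (50.26081466674805, 182.21546936035156), 11.34781551361084) [585.19186882  29.10861486  29.61202491]
```

View pics/w6.png

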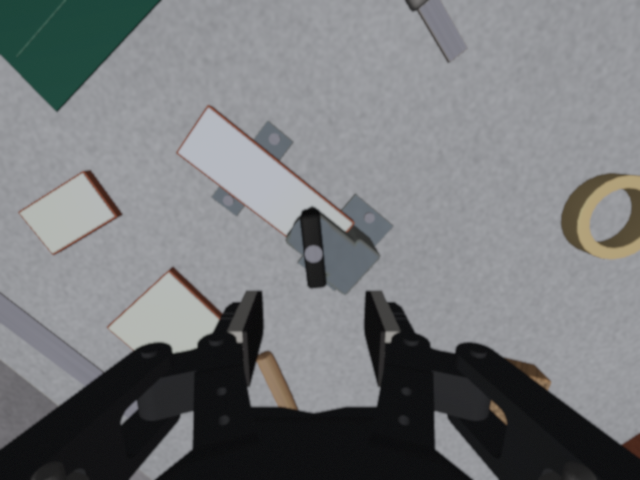

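The picture shows the knob at (313, 250), turned and free of the fingers. The tile is still seated against the stop. After springback the knob is about 0.6 to 0.9 rad past the firm point, so I hand in.

```bash
python3 -c "
from bench import *
print(job_done())"
```

```text
the job is handed in; nothing more can be done
None
```

The job is handed in: the tile is against the back stop, the knob was turned 40° beyond the step where it went firm (I estimate 0.6–0.9 rad past the firm point, not read directly), and it has been let go; no verdict came back.

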